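# Set and clamp the length stop of a potato cutter

### The arm

A 6-joint arm with a two-finger parallel gripper is mounted at the origin on the work surface. World frame = base frame: x ahead of the robot, y to its left, z up, the work surface at z = 0. Lengths are in m, angles in rad, forces in N, time in s.
With the tool pointing down it reaches from about 0.2 to 0.875 m from the base axis. Payload 3.4 kg.
Tool frame: the origin (TCP) lies at the very end of the fingers, on their centre line; the grasp point (between the pads) lies robot.grip_point_offset behind it (robot.grip_point_offset is the distance from the TCP to the grasp point, in m); z points along the fingers, y is the direction in which the jaws open and shut (so a half turn about z gives the same grasp; the last joint's range is limited). The gripper opens to 94 mm and grips with 3 to 60 N. Pads are 16 mm wide; open, the fingers measure 119 mm over their backs; the gripper's body (75 mm by 177 mm) begins 78 mm behind the grasp point.
Start: joints at [1.013, 0.276, 1.505, -0, 1.361, -0.121], TCP at [0.243, 0.521, 0.205] pointing down, gripper open.
Joint ranges: [-2.89, 2.89], [-0.75, 2.08], [0.22, 2.7], [-1.18, 4.32], [0.11, 2.71], [-2.7, 2.7]. Speed limits (rad/s): [2.57, 2.57, 3.14, 3.14, 3.14, 3.14].

### API

Orientations are given as a unit quaternion [w, x, y, z].
In Python, from station import robot gives the robot as it stands.
- The arm moves only by the tool drive_tool, never from a script. Its argument "increments" is a list that holds one entry, the list of rows, each a list of 4 numbers: the shift along the tool's x, y, z in m, then the turn about the tool's z in rad. A call has 1 to 8 rows; each row is the pose to reach, as a shift and turn from the pose measured when the call began, along the tool's axes at that moment; what a row does not reach only later rows make up. A row lasts 1/12 s, in which the tool goes at most 41.7 mm and 7.16 degrees, less where a joint would pass 70% of its speed; a pose out of reach is approached as far as the arm can. A call with a gripper value outside its range is refused whole. "claw" is the finger opening in m, from 0 to 0.094, set as the call begins (left out, the last holds). The fingers move at their own pace and stop on an object; "force" is the grip in N (left out, the last holds). Time passes only in rows, so rows that repeat a pose let the fingers close. It gives the time, the measured TCP pose, the force and the opening at its end, in the units of the state.
- robot.read_state(): the state, without advancing time (a new reading comes with each control period).
- robot.grab_frame(name): name is "side" or "top"; returns a dict with "img" (420x560x3 uint8, red, green, blue), "range_z" (420x560 float32, m along the optical axis (not along the pixel's ray), 0 where there is no reading), "intrinsics" (3x3 intrinsics, pixels), "eye" and "rotation" of the camera in the world. Camera axes: x right, y up, looking along -z (the intrinsics and any distortion apply to the point x, -y, -z); pixel columns grow to the right and rows downward; lengths in m; the calibration is good to about 2 mm. A picture is of the moment at which its call begins.
- robot.close_job(): hands the job in, once; it reports no verdict.
Trained networks look in the newest picture that a camera, given by its name, has taken for a name from the list of things; names that differ only in an ending like _2 or _b are one class to them, and where a whole thing is asked for, a point or a joint stands for the part that bears it (a point fixed in the world has none). Each returns a list of dicts, best first, with "score" (0 to 1); they miss things now and then, are a little off and sometimes report something else, mostly with a low value. They report only what shows in the picture. A call takes as long as a camera call.
- robot.trace(camera, thing): "pixels" (420x560 bool, what is visible of it).
- robot.landmark_of(camera, thing): "centre" ([x, y, z] in m, in world coordinates, good to about 4 mm: a listed point, or the origin of a listed thing).
The state is a dict: "clock": time; "joint_pos": joint angles; "joint_vel": joint speeds; "joint_torque": joint torques, N m; "ee_pos": TCP position; "tcp_rot": TCP orientation; "contact_force": force on the tool from outside, world axes, zero at the start; "ft_torque": the same for the moment, N m; "gripper_width": finger opening in m.
Only numpy, scipy, OpenCV 4.12 (cv2) and the standard library are available. Lean on these libraries where they do the work, as an engineer would, in place of code of your own. Each camera call takes 0.05 s, during which the arm holds its last target. There are 200 camera calls.

### The job

Set the length stop for cutting the potatoes: lay the loose steel stop bar in the two open saddles of the holder with its plain end towards the clamp and let go of it, then take it by its upright black grip and slide it under the open clamp until its plain end meets the white gauge block. Then flip the cam lever right over its dead centre, down to its end stop, so that the bar is clamped there, and leave the bowl, the brush and the potato halves where they are.

Things in the scene. Friction and masses are not known exactly. Their poses are not given: they have to be found in the camera images.
- bar_mid (a point): Loose stop bar: a steel bar 250 long, 16 wide, 25 high, about 0.3 kg, lying on the table. This point is the centre of its 250 x 16 x 25 section; x runs along the bar to its plain end, z is up. The upright grip is fixed on top of its rear (-x) end, so the bar's mass centre lies about 7 mm behind this point.
- bar_nose (a point): Centre of the bar's plain end face (125 mm along x from bar_mid), which has to meet the gauge block. Axes as bar_mid.
- bar_grip (a point): The bar's upright black grip: a cross plate 12 thick along the bar, 40 wide across it, 45 high, standing on the bar's top flush with its rear end. This point is on the plate's middle, 25 mm above the bar's top face and 20 mm below the plate's top. Axes as bar_mid. It can be gripped from above by its 12 mm thickness, with the fingers closing along the bar.
- cradle (a point): Fixed point on the holder, 42.5 mm above the table: where bar_mid comes when the bar is first laid in the saddles. x is the direction in which the bar slides to the clamp and gauge, z is up, y to the left of x. The saddles' centres lie 105 mm ahead of it and 80 mm behind it, and the clamp block begins 145 mm ahead; between the saddles fingers have free room (70 mm behind to 95 mm ahead) down to 8 mm above the table.
- holder: Aluminium holder fixed to the table, base 420 x 60 x 8; axes as cradle. On it two saddles, each 20 long along x: open-topped slots 20 wide, floor 30 mm above the table, flared lips up to 50 mm; then the clamp block with its lever, then the gauge block. Origin on the table under the near edge of the clamp block, 145 mm ahead of cradle along x.
- clamp (a point): Centre of the bar's passage through the clamp block, on the cradle's line, 170 mm ahead of the cradle point; axes as cradle. The block is 50 long along x, 48 wide and 84 high above the table, its passage 24 wide and, with the lever open, 26.5 to 28.5 mm high from the same floor as the saddles.
- gauge_face (a point): Centre of the face of the white gauge block (30 x 50 x 55) that looks towards the clamp, at the height of the bar's centre line; fixed on the holder's base 40 to 75 mm beyond the clamp block. Axes as cradle: the bar's plain end arrives from -x and stops against it.
- lever_pivot (a point): Axis of the cam lever on top of the clamp block, 100 mm above the table; the axis runs along x (axes as cradle).
- lever_tip (a point): Centre of the lever's black cross knob (18 mm diameter, 26 long along x), 85 mm from the pivot; the lever's arm is a 12 mm round rod.
- lever (a joint): Cam lever angle, rad. At 0 (open) the arm stands up, leaning 0.35 to +y of the cradle's axes; rising values swing it over the top; its lean from vertical to -y is value - 0.35. Over a bar it stiffens from about 0.6, springs back if let go early, passes dead centre at 1.55 and then stays closed; end stop at 1.9, nearly level to -y. Needs 2 to 5 N at the knob.
- bowl: Steel bowl, 140 diameter, 60 high; to be left alone. Origin at the centre of its underside.
- potato_a: Cut potato half, about 52 diameter, 27 high, flat side down; to be left alone. Origin under its centre.
- potato_b: Cut potato half, about 60 diameter, 27 high, flat side down; to be left alone. Origin under its centre.
- brush: Vegetable brush with a handle, 160 long; to be left alone. Origin under its centre.

How it is judged:
By the outcome, as a careful person would: the job done as asked, in the order asked, and still so for the second after the job is handed in, with the robot touching nothing.
It also fails if it takes over 72 s, if anything falls off the work surface, if the arm or the gripper's body presses on something with over 40 N, if the wrist force passes 120 N, or if a joint passes its speed limit or range.

## Working session

There is one attempt and no reset: what is moved stays moved. The work goes in short steps, Python scripts to look and compute and a tool call to move; the robot and the scene stay as the last step left them, time stands still between calls to the robot, and variables do not carry over. Pictures are saved under pics/ and viewed, about 8 in all and at most 12, crops included, and the job is handed in when it is done.

Besides the shell and the picture viewer there is one more tool, called after "Call:" as name([rows], argument=value, ...), one row to a line, values as JSON. drive_tool: Moves the arm, as the interface text tells. Its arguments: {"type":"object","properties":{"increments":{"type":"array"},"claw":{"type":"number"},"force":{"type":"number"}},"required":["increments"]}

```bash
ls; mkdir -p pics; python3 - <<'E'
from station import robot
import cv2,numpy as np
for c in("side","top"):
    f=robot.grab_frame(c); cv2.imwrite(f"pics/{c}0.png",f["img"][:,:,::-1])
    print(c,f["eye"],np.round(f["rotation"],3).tolist(),f["intrinsics"].tolist())
    for t in["bar_mid","bar_nose","bar_grip","cradle","holder","clamp","gauge_face","lever_pivot","lever_tip","bowl","potato_a","potato_b","brush"]:
        try:
            r=robot.landmark_of(c,t); print(t,[(np.round(x["centre"],4).tolist(),round(x["score"],2)) for x in r[:3]])
        except Exception as e: print(t,e)
s=robot.read_state();print(s); print(robot.grip_point_offset)
E
```

```text
pics
side [0.38751229 0.79036376 1.01210393] [-0.107, -0.04, 0.356, 0.927] [[483.1641974451167, 0.0, 279.20046249947796], [0.0, 483.1641974451167, 210.85243314787556], [0.0, 0.0, 1.0]]
bar_mid [([0.4292, 0.0184, 0.0128], 0.94)]
bar_nose [([0.4293, -0.1024, 0.0137], 0.87)]
bar_grip [([0.4374, 0.1346, 0.0483], 0.95)]
cradle [([0.616, 0.0915, 0.0396], 0.82)]
holder [([0.6019, -0.0531, 0.0034], 0.79)]
clamp [([0.4309, 0.0192, 0.0117], 0.3)]
gauge_face []
lever_pivot [([0.6004, -0.0733, 0.1026], 0.58)]
lever_tip [([0.6092, -0.0736, 0.1842], 0.6)]
bowl [([0.4096, -0.4116, -0.0], 0.95)]
potato_a [([0.7332, 0.1278, -0.0006], 0.67), ([0.5884, -0.3556, -0.0006], 0.6)]
potato_b [([0.7332, 0.1278, -0.0006], 0.67), ([0.5884, -0.3556, -0.0006], 0.6)]
brush [([0.4319, 0.4133, -0.0027], 0.9), ([0.4256, -0.1039, 0.0139], 0.5)]
top [0.36878278 0.00205835 1.34081636] [0.713, 0.06, -0.063, -0.696] [[428.56669451975523, 0.0, 272.1941998680877], [0.0, 428.56669451975523, 213.7228663958961], [0.0, 0.0, 1.0]]
bar_mid [([0.4344, 0.0158, 0.0136], 0.86)]
bar_nose [([0.429, -0.1019, 0.0101], 0.89)]
bar_grip []

[... 469 characters left out ...]
h []
{'clock': 1.4, 'joint_pos': array([ 1.01300294e+00,  2.75877253e-01,  1.50494182e+00,  3.95003465e-06,
        1.36071156e+00, -1.20995876e-01]), 'joint_vel': array([-0.00078984,  0.00119311,  0.00043821, -0.00147039, -0.00051085,
       -0.00052289]), 'joint_torque': array([-3.39038024e-04, -4.04469144e+01, -2.37493140e+01,  7.01793213e-02,
        2.50013225e-02, -1.83713865e-05]), 'ee_pos': array([0.24325301, 0.52101925, 0.2054893 ]), 'tcp_rot': array([8.50339311e-06, 2.16667097e-01, 9.76245547e-01, 2.98871940e-05]), 'contact_force': array([-0.1696671 , -0.1777892 ,  0.93212529]), 'ft_torque': array([-0.06355837,  0.02755158, -0.02660762]), 'gripper_width': 0.0937227844227343}
0.0188
```

View pics/side0.png

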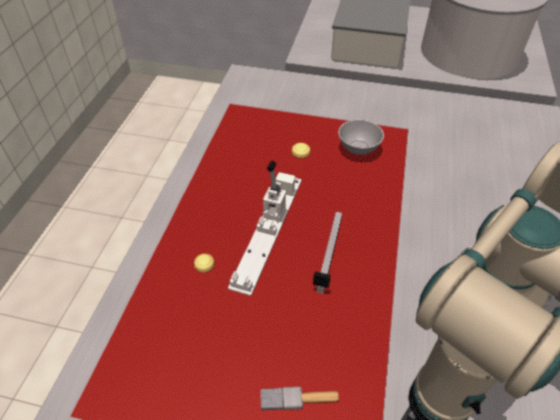

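View pics/top0.png

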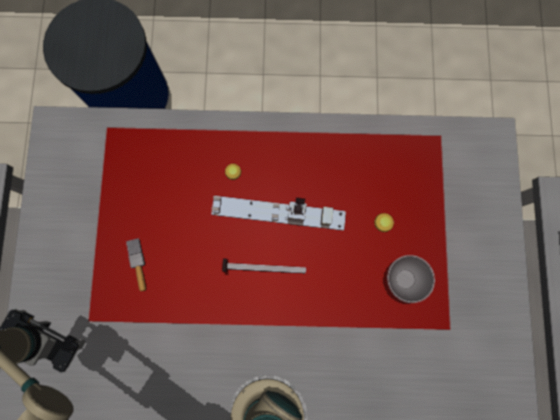

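```bash
cat > h.py <<'E'
from station import robot
import cv2,numpy as np
from scipy.spatial.transform import Rotation as Ro
def cloud(f):
    K=f["intrinsics"];z=f["range_z"];v,u=np.mgrid[:420,:560]
    q=np.asarray(f["rotation"]);R=Ro.from_quat(q[[1,2,3,0]])
    p=np.stack([(u-K[0,2])/K[0,0]*z,-(v-K[1,2])/K[1,1]*z,-z],-1)
    return R.apply(p.reshape(-1,3)).reshape(420,560,3)+f["eye"]
def tool():
    s=robot.read_state();q=s["tcp_rot"];M=Ro.from_quat(q[[1,2,3,0]]).as_matrix()
    return s,M
def plan(p,psi):
    """shift in tool axes and turn to put TCP at p with jaw (tool y) yaw psi deg"""
    s,M=tool();d=M.T@(np.array(p)-s["ee_pos"]);a=np.degrees(np.arctan2(M[1,1],M[0,1]))
    t=-((psi-a+90)%180-90)
    print("yaw",round(a,2),"shift",np.round(d,4),"turn",round(np.radians(t),3),"force",np.round(s["contact_force"],1),"q6",round(s["joint_pos"][5],2),"t",s["clock"])
def rect(P):
    r=cv2.minAreaRect((P[:,:2]*1000).astype(np.float32));return np.round(r[0],1),np.round(r[1],1),round(r[2],2)
E
python3 - <<'E'
from h import *
for c in("side","top"):
    f=robot.grab_frame(c);C=cloud(f);I=f["img"].astype(int)
    for t in("holder","bar_mid","lever_tip"):
        r=robot.trace(c,t)
        if not r: print(c,t,"none");continue
        m=r[0]["pixels"]&(f["range_z"]>0);P=C[m];print(c,t,m.sum(),r[0]["score"],"z",np.round(np.percentile(P[:,2],[5,25,50,75,95]),4))
        if t=="holder":
            for lo,hi in((.003,.014),(.075,.09),(.045,.062)):
                Q=P[(P[:,2]>lo)&(P[:,2]<hi)];print(lo,len(Q),rect(Q) if len(Q)>4 else '',np.round(Q.mean(0),4))
            Q=P[P[:,2]>.12];print("high",np.round(Q,3).tolist()[:25])
        if t=="bar_mid":
            Q=P[(P[:,2]>.018)&(P[:,2]<.032)];print("top",len(Q),rect(Q),np.round(Q.mean(0),4));v=np.linalg.svd((Q-Q.mean(0))[:,:2])[2][0];print("dir",np.degrees(np.arctan2(v[1],v[0])))
            Q=P[P[:,2]>.06];print("grip top",len(Q),Q.mean(0) if len(Q) else '')
        if t=="lever_tip": Q=P[P[:,2]>.15];print("knob",len(Q),np.round(np.median(Q,0),4) if len(Q) else '')
E
```

```text
side holder 2818 0.94 z [0.007  0.0101 0.0133 0.0441 0.1208]
0.003 1427 (array([609.3, -36.5]), array([453.4,  89.1]), 88.0) [0.608  0.047  0.0101]
0.075 177 (array([601.4, -74.4]), array([53.2, 48.8]), 87.54) [ 0.5969 -0.0653  0.0849]
0.045 169 (array([609.2,  12.8]), array([342.6,  47.8]), 84.68) [0.6091 0.0196 0.0512]
high [[0.613, -0.087, 0.193], [0.61, -0.087, 0.193], [0.607, -0.085, 0.196], [0.605, -0.087, 0.195], [0.614, -0.084, 0.192], [0.61, -0.078, 0.198], [0.608, -0.08, 0.197], [0.605, -0.079, 0.199], [0.604, -0.084, 0.194], [0.602, -0.086, 0.193], [0.613, -0.077, 0.195], [0.61, -0.077, 0.196], [0.607, -0.075, 0.198], [0.606, -0.08, 0.194], [0.604, -0.081, 0.193], [0.602, -0.084, 0.191], [0.615, -0.075, 0.193], [0.612, -0.075, 0.193], [0.609, -0.073, 0.196], [0.606, -0.071, 0.198], [0.604, -0.075, 0.196], [0.603, -0.079, 0.192], [0.601, -0.08, 0.192], [0.616, -0.071, 0.193], [0.613, -0.07, 0.195]]
side bar_mid 771 0.57 z [0.0027 0.0247 0.028  0.0381 0.0711]
top 414 (array([436.1,  17.8]), array([254.5,  29.6]), 89.53) [0.4315 0.0118 0.0272]
dir 88.29696220057507
grip top 1
[... 369 characters left out ...]
,  -1.]), array([364.4,  43.7]), 83.41) [0.6091 0.0265 0.0497]
high [[0.621, -0.068, 0.185], [0.621, -0.071, 0.185], [0.617, -0.065, 0.193], [0.617, -0.068, 0.193], [0.617, -0.071, 0.193], [0.617, -0.073, 0.192], [0.618, -0.077, 0.187], [0.618, -0.079, 0.19], [0.618, -0.082, 0.191], [0.618, -0.085, 0.189], [0.614, -0.065, 0.194], [0.613, -0.068, 0.197], [0.614, -0.071, 0.194], [0.614, -0.073, 0.195], [0.614, -0.076, 0.195], [0.614, -0.079, 0.195], [0.615, -0.082, 0.193], [0.614, -0.084, 0.194], [0.615, -0.087, 0.192], [0.611, -0.065, 0.196], [0.611, -0.068, 0.193], [0.611, -0.071, 0.193], [0.61, -0.073, 0.2], [0.611, -0.076, 0.195], [0.611, -0.079, 0.195]]
top bar_mid none
top lever_tip none
```

```bash
cat >> h.py <<'E'
def line(P,step=.005):
    """mid-line through extremes per y bin -> x(y) fit"""
    ys,ms,ws=[],[],[]
    for y in np.arange(P[:,1].min(),P[:,1].max(),step):
        q=P[(P[:,1]>=y)&(P[:,1]<y+step),0]
        if len(q)>2: ys.append(y+step/2);ms.append((q.min()+q.max())/2);ws.append(np.ptp(q))
    ys,ms,ws=map(np.array,(ys,ms,ws));k=abs(ws-np.median(ws))<.006;ys,ms=ys[k],ms[k]
    for _ in range(3):
        f=np.polyfit(ys,ms,1);r=abs(np.polyval(f,ys)-ms);g=r<max(.002,2*np.median(r));ys,ms=ys[g],ms[g]
    return f,np.median(ws),r.mean(),len(ys)
def nonred(f):
    I=f["img"].astype(int);return (I[...,1]>0.5*I[...,0])&(f["range_z"]>0)
E
python3 - <<'E'
from h import *
for c in("top","side"):
    f=robot.grab_frame(c);C=cloud(f);P=C[nonred(f)]
    box=lambda a,b,y0,y1,z0,z1:P[(P[:,0]>a)&(P[:,0]<b)&(P[:,1]>y0)&(P[:,1]<y1)&(P[:,2]>z0)&(P[:,2]<z1)]
    H=box(.55,.67,-.22,.25,.003,.014);fh=line(H);print(c,"base",fh,"x at y=.0,.09:",np.polyval(fh[0],[0,.09,-.075]),"deg",np.degrees(np.arctan(fh[0][0])),"y",np.percentile(H[:,1],[0.5,99.5]))
    B=box(.38,.48,-.15,.11,.016,.034);fb=line(B);print("bar",fb,np.polyval(fb[0],[0.017]),np.degrees(np.arctan(fb[0][0])),B[:,1].min(),np.median(B[:,2]))
    G=box(.40,.48,.1,.18,.06,.08);print("grip",len(G),rect(G))
    for n,(y0,y1) in dict(front=(-.04,.02),rear=(.14,.22)).items():
        S=box(.56,.66,y0,y1,.04,.06);print(n,len(S),rect(S),np.round(S.mean(0),4))
    S=box(.55,.66,-.12,-.03,.078,.09);print("block",rect(S))
    S=box(.55,.66,-.2,-.12,.05,.065);print("gauge",rect(S),np.median(S[:,2]))
    for z in(.11,.125,.14,.155,.17,.185): S=box(.55,.66,-.12,-.03,z,z+.015);print("lever",z,len(S),np.round(S.mean(0),4) if len(S) else'')
E
```

```text
top base (array([0.09621965, 0.611482  ]), np.float64(0.05791200481125408), np.float64(0.0008266495937197238), 50) x at y=.0,.09: [0.611482   0.62014176 0.60426552] deg 5.496060071395156 y [-0.21871201  0.18799828]
bar (array([0.0314582, 0.4340512]), np.float64(0.012462877679657147), np.float64(0.0003635761970867847), 43) [0.43458599] 1.8018277372267708 -0.10589533431164047 0.02487556323968798
grip 40 (array([437.9, 135.8]), array([32.5,  9.4]), 1.51)
front 43 (array([610.6, -11.3]), array([19.2, 41. ]), 85.56) [ 0.6115 -0.0112  0.0463]
rear 42 (array([628. , 171.9]), array([19.4, 40.8]), 82.19) [0.6293 0.1721 0.0463]
block (array([604.3, -76. ]), array([49.7, 48.1]), 84.14)
gauge (array([ 595.3, -169.2]), array([30.7, 51.1]), 84.65) 0.06185598092672451
lever 0.11 59 [ 0.6025 -0.0759  0.114 ]
lever 0.125 6 [ 0.6022 -0.0754  0.1324]
lever 0.14 7 [ 0.6044 -0.0742  0.1479]
lever 0.155 6 [ 0.6047 -0.076   0.1643]
lever 0.17 5 [ 0.6041 -0.0827  0.1807]
lever 0.185 34 [ 0.6084 -0.0753  0.1923]
side base (array([0.09836143, 0.61023638]), np.float64(0.06239006112903256), np.float64(0.0007709
[... 212 characters left out ...]
647740833904), 41) [0.43191782] 1.7571241063106287 -0.10643032783282347 0.027085337103333385
grip 86 (array([435.7, 137.7]), array([33.8, 16.2]), 2.06)
front 59 (array([607.3, -20.5]), array([40.9, 40.4]), 84.56) [ 0.6092 -0.0114  0.0465]
rear 73 (array([626.1, 172.6]), array([22.4, 41.2]), 85.49) [0.6284 0.1735 0.0476]
block (array([601.2, -74.7]), array([53. , 48.3]), 85.3)
gauge (array([ 592.4, -167.2]), array([33.7, 50.3]), 82.48) 0.06101494497932003
lever 0.11 88 [ 0.5999 -0.0703  0.115 ]
lever 0.125 18 [ 0.6041 -0.0722  0.1333]
lever 0.14 21 [ 0.6036 -0.0726  0.1478]
lever 0.155 20 [ 0.6059 -0.0723  0.1627]
lever 0.17 6 [ 0.6065 -0.0682  0.1765]
lever 0.185 40 [ 0.6081 -0.0696  0.1925]
```

```bash
python3 -c "
from h import *
plan([.4336,.0255,.08],-1.78)"
```

```text
yaw 64.97 shift [-0.3821 -0.3685  0.1255] turn 1.165 force [-0.1 -0.6 -0.1] q6 -0.12 t 1.9
```

Call:
drive_tool([
  [[-0.028,-0.027,0,0.11],[-0.056,-0.054,0,0.22],[-0.084,-0.081,0,0.33],[-0.112,-0.108,0,0.44],[-0.14,-0.135,0.01,0.55],[-0.168,-0.162,0.02,0.66],[-0.196,-0.189,0.03,0.77],[-0.224,-0.216,0.04,0.88]],
], claw=0.06)

```text
clock: 2.57
ee_pos: [0.3552, 0.2289, 0.1654]
tcp_rot: [0.0, 0.614, 0.789, 0.001]
contact_force: [0.6, -0.2, -0.1]
gripper_width: 0.06
```

```bash
python3 -c "
from h import *
plan([.4336,.0255,.08],-1.78)"
```

```text
yaw 14.28 shift [-0.2165  0.0257  0.0854] turn 0.28 force [ 0.6 -0.2 -0.1] q6 0.16 t 2.5667
```

Call:
drive_tool([
  [[-0.031,0.004,0.01,0.05],[-0.067,0.008,0.02,0.1],[-0.103,0.012,0.03,0.15],[-0.139,0.016,0.045,0.2],[-0.175,0.021,0.06,0.25],[-0.205,0.025,0.07,0.28],[-0.2165,0.0257,0.0854,0.28],[-0.2165,0.0257,0.0854,0.28]],
])

```text
clock: 3.23
ee_pos: [0.4331, 0.0232, 0.0781]
tcp_rot: [-0.001, 0.719, 0.695, -0.001]
contact_force: [0.0, 0.4, -0.3]
gripper_width: 0.0603
```

```bash
python3 -c "
from h import *
plan([.4336,.0255,.004],-1.78)
f=robot.grab_frame('side');C=cloud(f)
cv2.imwrite('pics/s1.png',cv2.resize(f['img'][120:320,220:420,::-1],None,fx=3,fy=3,interpolation=2))"
```

```text
yaw -1.99 shift [0.0023 0.0006 0.0741] turn -0.004 force [ 0.   0.4 -0.3] q6 -0.07 t 3.2333
```

View pics/s1.png

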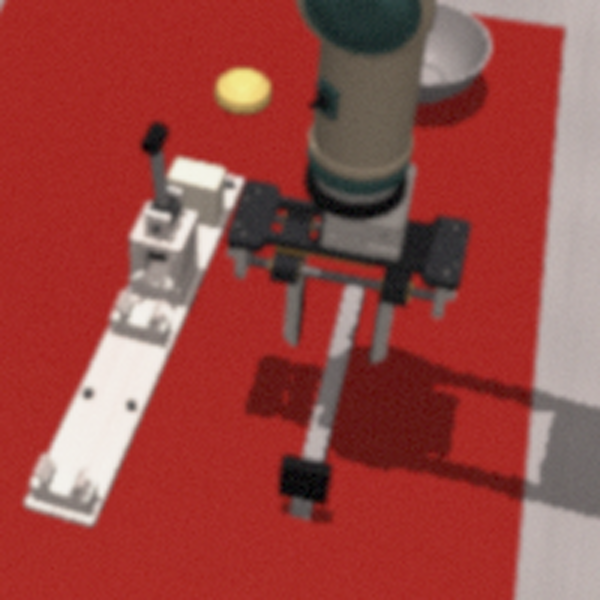

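Call:
drive_tool([
  [[0.001,0.0006,0.02,0],[0.002,0.0006,0.045,0],[0.0023,0.0006,0.062,0],[0.0023,0.0006,0.071,0],[0.0023,0.0006,0.072,0]],
])

```text
clock: 3.7
ee_pos: [0.4317, 0.0285, 0.0064]
tcp_rot: [-0.002, 0.718, 0.696, -0.001]
contact_force: [-0.7, -0.3, 0.9]
gripper_width: 0.06
```

Call:
drive_tool([
  [[0,0,0,0],[0,0,0,0],[0,0,0,0],[0,0,0,0],[0,0,0,0]],
], claw=0.0, force=30)

```text
clock: 4.12
ee_pos: [0.4323, 0.0286, 0.0071]
tcp_rot: [-0.002, 0.718, 0.696, -0.001]
contact_force: [-0.6, 0.5, 0.2]
gripper_width: 0.0303
```

Call:
drive_tool([
  [[0,0,0,0],[0,0,0,0],[0,0,0,0],[0,0,0,0],[0,0,0,0],[0,0,0,0]],
])

```text
clock: 4.62
ee_pos: [0.4327, 0.0285, 0.0074]
tcp_rot: [-0.001, 0.718, 0.696, -0.0]
contact_force: [-0.6, -0.7, 5.4]
gripper_width: 0.0159
```

Call:
drive_tool([
  [[0,0,-0.02,0],[0,0,-0.05,0],[0,0,-0.085,0],[0,0,-0.1,0],[0,0,-0.1,0]],
])

```text
clock: 5.03
ee_pos: [0.4351, 0.0281, 0.1099]
tcp_rot: [0.001, 0.718, 0.696, 0.002]
contact_force: [1.1, -1.2, -4.6]
gripper_width: 0.0155
```

```bash
cat >> h.py <<'E'
def bar(zc,c,xr=(.38,.68),yr=(-.2,.2)):
    f=robot.grab_frame(c);P=cloud(f)[nonred(f)]
    s,M=tool();t=s["ee_pos"]
    k=(abs(P[:,2]-zc)<.008)&(abs(P[:,0]-t[0])<.03)&(abs(P[:,1]-t[1])>.03)&(abs(P[:,1]-t[1])<.15)
    B=P[k];F=B[B[:,1]<t[1]];G=P[(P[:,2]>zc+.033)&(P[:,2]<zc+.055)&(abs(P[:,0]-t[0])<.04)&(P[:,1]>t[1]+.08)&(P[:,1]<t[1]+.15)]
    l=line(F) if len(F)>15 else None
    print(c,len(B),"line",l,"x@tcp-.06",np.polyval(l[0],t[1]-.06) if l else'',"deg",np.degrees(np.arctan(l[0][0])) if l else'',"nose y",np.sort(F[:,1])[:3],"ztop",np.median(F[:,2]) if len(F) else '',"grip",len(G),rect(G) if len(G)>4 else'')
E
python3 -c "
from h import *
plan([.6207,.1,.107],-5.5)
for c in('top','side'):bar(.025+.1,c)"
```

```text
yaw -1.84 shift [0.0778 0.1832 0.0036] turn 0.064 force [ 1.1 -1.2 -4.6] q6 -0.07 t 5.0333
top 110 line (array([0.03778608, 0.43656155]), np.float64(0.013983707223899577), np.float64(0.0005537610556045514), 10) x@tcp-.06 0.4353631971312605 deg 2.1639531267696093 nose y [-0.10613684 -0.10563978 -0.10555886] ztop 0.12729567339365966 grip 51 (array([440.1, 135.4]), array([35. ,  9.8]), 1.94)
side 177 line (array([0.00518129, 0.43376545]), np.float64(0.0076561306921639205), np.float64(0.0004959065286573058), 9) x@tcp-.06 0.4336018241302027 deg 0.2968636069083241 nose y [-0.0562752  -0.05591539 -0.05528692] ztop 0.1274752286951476 grip 125 (array([437.4, 138.1]), array([14.9, 36.7]), 87.48)
```

Call:
drive_tool([
  [[0.015,0.03,0.0,0.01],[0.03,0.065,0,0.02],[0.045,0.1,0,0.035],[0.06,0.135,0,0.05],[0.07,0.165,0,0.06],[0.08,0.183,0.01,0.064],[0.08,0.183,0.02,0.064],[0.08,0.183,0.02,0.064]],
])

```text
clock: 5.8
ee_pos: [0.614, 0.1026, 0.0799]
tcp_rot: [-0.005, 0.74, 0.673, -0.005]
contact_force: [-1.1, 0.4, -4.4]
gripper_width: 0.0159
```

```bash
python3 -c "
from h import *
plan([.6209,.1024,.07],-5.5)
for c in('top','side'):
    bar(.11,c)
f=robot.grab_frame('side')
cv2.imwrite('pics/s2.png',cv2.resize(f['img'][120:320,180:380,::-1],None,fx=3,fy=3,interpolation=2))"
```

```text
yaw -5.46 shift [0.0004 0.007  0.0098] turn 0.001 force [-1.1  0.4 -4.4] q6 0.15 t 5.8
top 9 line None x@tcp-.06  deg  nose y [-0.02680697  0.00871191  0.01150557] ztop 0.10395974687436338 grip 0 
side 93 line None x@tcp-.06  deg  nose y [-0.0292222  -0.0290355  -0.02814022] ztop 0.10282219527055914 grip 70 (array([622.2, 212.5]), array([12.4, 35.9]), 87.18)
```

View pics/s2.png

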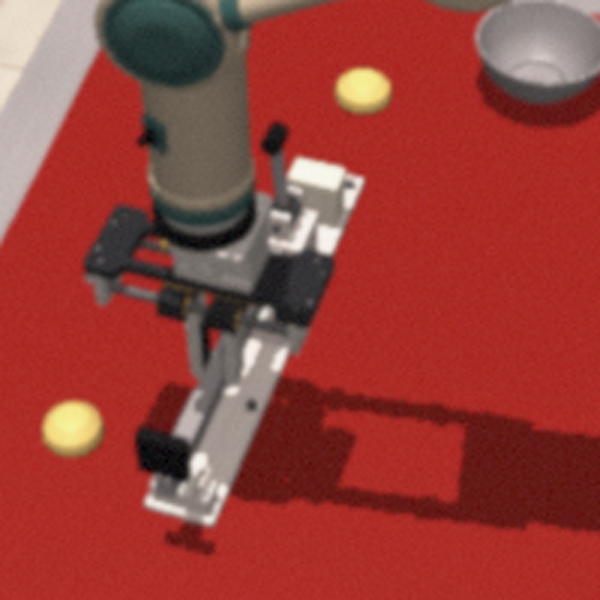

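Call:
drive_tool([
  [[0,0.007,0.003,0],[0,0.007,0.008,0],[0,0.007,0.014,0],[0,0.007,0.014,0],[0,0.007,0.014,0]],
])

```text
clock: 6.37
ee_pos: [0.6211, 0.1013, 0.0695]
tcp_rot: [-0.004, 0.74, 0.672, -0.003]
contact_force: [-0.4, -0.2, -4.3]
gripper_width: 0.0154
```

```bash
python3 - <<'E'
from h import *
plan([.6209,.1024,.037],-5.5)
s,M=tool();z=s["ee_pos"][2]-.007
for c in("top","side"):
    f=robot.grab_frame(c);P=cloud(f)[nonred(f)]
    print(c,"bar z bottom",z)
    for y0 in np.arange(-.04,.23,.015):
        for lo,hi,n in((z+.018,z+.032,"bar"),(.003,.014,"base")):
            q=P[(P[:,1]>y0)&(P[:,1]<y0+.015)&(P[:,2]>lo)&(P[:,2]<hi)&(P[:,0]>.56)&(P[:,0]<.68)]
            if len(q)>5: print(n,round(y0+.0075,4),len(q),"mid rel line %.1f mm"%(1000*((q[:,0].min()+q[:,0].max())/2-(.6109+.0973*(y0+.0075)))),"w %.1f"%(np.ptp(q[:,0])*1000),end="; ")
    print()
E
```

```text
yaw -5.53 shift [0.0011 0.0001 0.0325] turn -0.001 force [-0.4 -0.2 -4.3] q6 0.15 t 6.3667
top bar z bottom 0.06253957729582216
bar -0.0325 16 mid rel line 2.4 mm w 14.3; base -0.0325 68 mid rel line 1.4 mm w 62.5; bar -0.0175 27 mid rel line 2.9 mm w 16.2; base -0.0175 22 mid rel line -13.0 mm w 35.0; bar -0.0025 29 mid rel line 1.4 mm w 15.6; base -0.0025 28 mid rel line 1.0 mm w 62.0; bar 0.0125 28 mid rel line 2.8 mm w 17.0; base 0.0125 60 mid rel line 0.5 mm w 58.6; bar 0.0275 27 mid rel line 1.4 mm w 14.5; base 0.0275 58 mid rel line 0.2 mm w 60.5; bar 0.0425 30 mid rel line 2.1 mm w 16.3; base 0.0425 57 mid rel line 0.7 mm w 64.1; bar 0.0575 11 mid rel line 1.3 mm w 14.8; base 0.0575 22 mid rel line 0.2 mm w 60.3; base 0.1475 8 mid rel line -8.1 mm w 22.7; bar 0.1625 22 mid rel line 2.8 mm w 16.0; base 0.1625 31 mid rel line -28.8 mm w 60.4; bar 0.1775 27 mid rel line 1.6 mm w 14.6; base 0.1775 10 mid rel line 1.4 mm w 62.9; bar 0.1925 26 mid rel line 2.1 mm w 16.1; base 0.1925 13 mid rel line -32.2 mm w 67.5; 
side bar z bottom 0.06253957729582216
bar -0.0325 7 mid rel line -
[... 353 characters left out ...]
w 8.4; base 0.0875 78 mid rel line 2.5 mm w 71.9; bar 0.1025 50 mid rel line -0.2 mm w 41.1; base 0.1025 83 mid rel line 1.9 mm w 71.3; bar 0.1175 62 mid rel line -1.2 mm w 38.4; base 0.1175 83 mid rel line 3.1 mm w 72.1; bar 0.1325 39 mid rel line -0.0 mm w 17.4; base 0.1325 83 mid rel line -11.5 mm w 43.0; bar 0.1475 42 mid rel line 0.2 mm w 18.0; base 0.1475 47 mid rel line -11.9 mm w 41.0; bar 0.1625 39 mid rel line -0.6 mm w 14.8; base 0.1625 19 mid rel line -30.0 mm w 7.2; bar 0.1775 19 mid rel line -1.0 mm w 14.8; base 0.1775 49 mid rel line -3.4 mm w 61.1; base 0.1925 62 mid rel line -4.4 mm w 56.5; bar 0.2075 17 mid rel line -6.1 mm w 26.9; bar 0.2225 12 mid rel line -6.6 mm w 24.3;
```

Call:
drive_tool([
  [[0.001,-0.0005,0.008,0],[0.001,-0.0005,0.017,0],[0.001,-0.0005,0.025,0],[0.001,-0.0005,0.03,0],[0.001,-0.0005,0.0315,0],[0.001,-0.0005,0.0315,0]],
])

```text
clock: 6.97
ee_pos: [0.6205, 0.1025, 0.038]
tcp_rot: [-0.004, 0.74, 0.672, -0.003]
contact_force: [0.4, 0.7, -3.7]
gripper_width: 0.0158
```

Call:
drive_tool([
  [[0,0,0.001,0],[0,0,0.0015,0],[0,0,0.0015,0]],
])

```text
clock: 7.22
ee_pos: [0.6211, 0.1025, 0.0375]
tcp_rot: [-0.003, 0.74, 0.672, -0.003]
contact_force: [-1.8, -0.3, 3.1]
gripper_width: 0.0152
```

Call:
drive_tool([
  [[0,0,0,0],[0,0,0,0],[0,0,0,0],[0,0,0,0]],
], claw=0.05)

```text
clock: 7.55
ee_pos: [0.6214, 0.1025, 0.0376]
tcp_rot: [-0.003, 0.74, 0.672, -0.003]
contact_force: [-0.1, -0.8, -0.3]
gripper_width: 0.0386
```

Call:
drive_tool([
  [[0,0,-0.025,0],[0,0,-0.06,0],[0,0,-0.1,0],[0,0,-0.14,0],[0,0,-0.15,0.0],[0,0,-0.15,0.0]],
])

```text
clock: 8.05
ee_pos: [0.6253, 0.1025, 0.192]
tcp_rot: [-0.0, 0.74, 0.672, 0.001]
contact_force: [0.4, 0.2, -0.0]
gripper_width: 0.05
```

```bash
python3 - <<'E'
from h import *
for c in("top","side"):
    f=robot.grab_frame(c);P=cloud(f)[nonred(f)]
    k=(P[:,0]>.57)&(P[:,0]<.67)
    B=P[k&(P[:,2]>.05)&(P[:,2]<.062)&(P[:,1]>-.04)&(P[:,1]<.2)]
    b=B[(B[:,1]>.02)&(B[:,1]<.14)];print(c,len(b),line(b) if len(b)>15 else '',"z",np.median(b[:,2]), "nose",np.sort(B[:,1])[:4])
    G=P[k&(P[:,2]>.09)&(P[:,2]<.112)&(P[:,1]>.16)&(P[:,1]<.26)];print("grip",len(G),rect(G) if len(G)>4 else '',np.median(G[:,2]) if len(G) else '')
plan([.6317,.212,.075],84.5)
f=robot.grab_frame("side")
cv2.imwrite('pics/s3.png',cv2.resize(f['img'][120:320,180:380,::-1],None,fx=3,fy=3,interpolation=2))
E
```

```text
top 79 (array([0.09033683, 0.61308337]), np.float64(0.013520291198792944), np.float64(0.00034964960381130467), 9) z 0.05589210231146313 nose [-0.03118865 -0.03112935 -0.03108258 -0.03106269]
grip 43 (array([630.8, 209.1]), array([ 9.5, 35.1]), 82.23) 0.10026320147008527
side 274 (array([0.09438144, 0.61026887]), np.float64(0.014996308171510708), np.float64(0.00044790566542587024), 24) z 0.05724012604233497 nose [-0.03288063 -0.03114179 -0.0307671  -0.03029703]
grip 105 (array([629.2, 212.2]), array([12.6, 37. ]), 88.04) 0.10083930627761484
yaw -5.52 shift [1.101e-01 1.000e-04 1.118e-01] turn 1.57 force [-0.6  0.  -1. ] q6 0.15 t 8.15
```

View pics/s3.png

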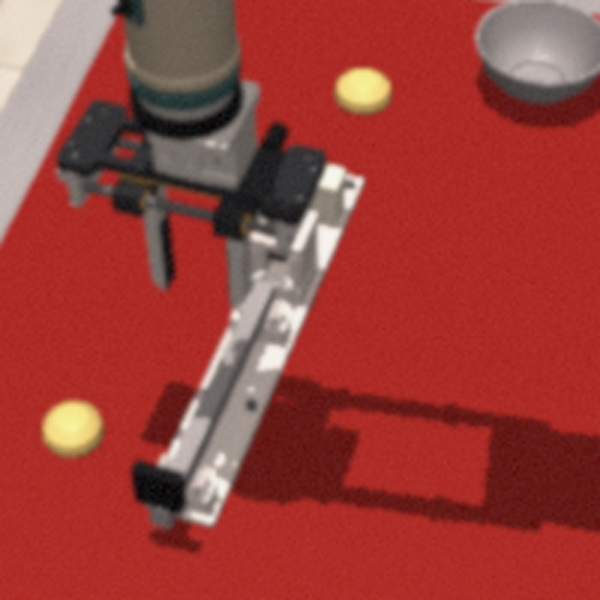

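Call:
drive_tool([
  [[0.014,0,0,-0.11],[0.028,0,0,-0.22],[0.042,0,0,-0.33],[0.056,0,0,-0.44],[0.07,0,0,-0.55],[0.084,0,0,-0.66],[0.098,0,0,-0.77],[0.11,0,0,-0.88]],
], claw=0.06)

```text
clock: 8.87
ee_pos: [0.6304, 0.2123, 0.1821]
tcp_rot: [-0.008, 0.381, 0.925, -0.003]
contact_force: [-0.3, -0.0, -1.2]
gripper_width: 0.0603
```

Call:
drive_tool([
  [[0,0,0.01,-0.11],[0,0,0.02,-0.22],[0,0,0.03,-0.33],[0,0,0.04,-0.44],[0,0,0.05,-0.55],[0,0,0.05,-0.66],[0,0,0.05,-0.69],[0,0,0.05,-0.69]],
])

```text
clock: 9.53
ee_pos: [0.6277, 0.2119, 0.1286]
tcp_rot: [-0.012, 0.046, 0.999, -0.001]
contact_force: [0.8, -0.0, 0.5]
gripper_width: 0.0601
```

```bash
python3 -c "
from h import *
plan([.6310,.2115,.062],84.5)"
```

```text
yaw 84.78 shift [-0.0049  0.0001  0.0665] turn 0.005 force [ 0.8 -0.   0.5] q6 -1.26 t 9.5333
```

Call:
drive_tool([
  [[-0.002,0,0.02,0],[-0.004,0,0.042,0],[-0.005,0,0.06,0],[-0.005,0,0.066,0.005],[-0.005,0,0.066,0.005]],
])

```text
clock: 9.95
ee_pos: [0.6288, 0.2108, 0.0591]
tcp_rot: [-0.015, 0.049, 0.999, -0.002]
contact_force: [1.2, -0.4, 0.2]
gripper_width: 0.0599
```

Call:
drive_tool([
  [[0,0,0,0],[0,0,0,0],[0,0,0,0],[0,0,0,0],[0,0,0,0],[0,0,0,0],[0,0,0,0],[0,0,0,0]],
], claw=0.0, force=20)

```text
clock: 10.62
ee_pos: [0.6289, 0.2112, 0.0594]
tcp_rot: [-0.014, 0.049, 0.999, -0.002]
contact_force: [-0.3, 0.6, 0.6]
gripper_width: 0.0118
```

```bash
python3 -c "
from h import *
plan([.6310-.0117,.2115-.122,.062],84.5)"
```

```text
yaw 84.42 shift [-0.0022 -0.122  -0.0021] turn -0.001 force [-0.3  0.6  0.6] q6 -1.26 t 10.6167
```

Call:
drive_tool([
  [[0,-0.008,0,0],[0,-0.02,0,0],[0,-0.034,0,0],[0,-0.048,0,0],[0,-0.062,0,0],[0,-0.076,0,0],[0,-0.085,0,0],[0,-0.09,0,0]],
])

```text
clock: 11.28
ee_pos: [0.6194, 0.1191, 0.0593]
tcp_rot: [-0.015, 0.05, 0.999, -0.002]
contact_force: [-0.4, -0.2, -3.4]
gripper_width: 0.012
```

```bash
python3 - <<'E'
from h import *
plan([.6289-.0118,.2112-.122,.0594],84.5)
s,M=tool();print(s["ee_pos"],s["ft_torque"],s["tcp_rot"])
for c in("top","side"):
    f=robot.grab_frame(c);P=cloud(f)[nonred(f)]
    k=(P[:,0]>.56)&(P[:,0]<.67)&(P[:,1]<-.1)&(P[:,1]>-.2)
    B=P[k&(P[:,2]>.035)&(P[:,2]<.059)&(P[:,1]<-.105)];print(c,len(B),"nose",np.sort(B[:,1])[:5],np.sort(B[:,1])[-3:])
    G=P[k&(P[:,2]>.058)&(P[:,2]<.066)];print("gauge",len(G),rect(G),np.percentile(G[:,1],[50,90,98]))
E
```

```text
yaw 84.31 shift [-0.0006 -0.0299  0.    ] turn -0.003 force [-0.4 -0.2 -3.4] q6 -1.39 t 11.2833
[0.61942563 0.11906583 0.0592729 ] [ 0.48818907 -0.08636537  0.02412357] [-0.01529222  0.04962988  0.99864846 -0.00206975]
top 72 nose [-0.18324896 -0.18321689 -0.18320355 -0.17903826 -0.17720472] [-0.10727635 -0.10727287 -0.10588241]
gauge 142 (array([ 595.1, -148.2]), array([70.1, 49.7]), 89.86) [-0.16755808 -0.1554884  -0.12168645]
side 89 nose [-0.18245094 -0.17716413 -0.17134256 -0.17040741 -0.16911888] [-0.15013177 -0.14987021 -0.14950567]
gauge 107 (array([ 592.1, -168. ]), array([33.6, 49.8]), 82.31) [-0.16325206 -0.1536238  -0.15077485]
```

Call:
drive_tool([
  [[0,-0.008,0,-0.003],[0,-0.016,0,-0.003],[0,-0.022,0,-0.003],[0,-0.025,0,-0.003],[0,-0.025,0,-0.003]],
])

```text
clock: 11.8
ee_pos: [0.6173, 0.0946, 0.0596]
tcp_rot: [-0.015, 0.048, 0.999, -0.002]
contact_force: [-0.8, -1.7, -3.9]
gripper_width: 0.0118
```

Call:
drive_tool([
  [[0,-0.0015,0,0],[0,-0.003,0,0],[0,-0.003,0,0]],
])

```text
clock: 12.05
ee_pos: [0.617, 0.0915, 0.0597]
tcp_rot: [-0.015, 0.048, 0.999, -0.002]
contact_force: [-0.2, -0.1, -4.2]
gripper_width: 0.0119
```

Call:
drive_tool([
  [[0,-0.001,0.0003,0],[0,-0.002,0.0006,0],[0,-0.002,0.0006,0]],
])

```text
clock: 12.3
ee_pos: [0.617, 0.0898, 0.0592]
tcp_rot: [-0.015, 0.048, 0.999, -0.002]
contact_force: [-0.7, 0.9, -2.0]
gripper_width: 0.0119
```

Call:
drive_tool([
  [[0,-0.001,0,0],[0,-0.002,0,0],[0,-0.002,0,0]],
])

```text
clock: 12.55
ee_pos: [0.6172, 0.0897, 0.0598]
tcp_rot: [-0.014, 0.049, 0.999, 0.0]
contact_force: [0.2, 4.9, -2.3]
gripper_width: 0.0121
```

Call:
drive_tool([
  [[0,-0.002,0.0005,0],[0,-0.003,0.0008,0],[0,-0.003,0.0008,0]],
])

```text
clock: 12.8
ee_pos: [0.6176, 0.0896, 0.06]
tcp_rot: [-0.013, 0.049, 0.999, 0.002]
contact_force: [0.2, 8.5, 0.5]
gripper_width: 0.0117
```

```bash
python3 - <<'E'
from h import *
f=robot.grab_frame("top");cv2.imwrite('pics/t4.png',cv2.resize(f['img'][160:260,200:360,::-1],None,fx=5,fy=5,interpolation=2))
E
```

```text
(no output)
```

View pics/t4.png

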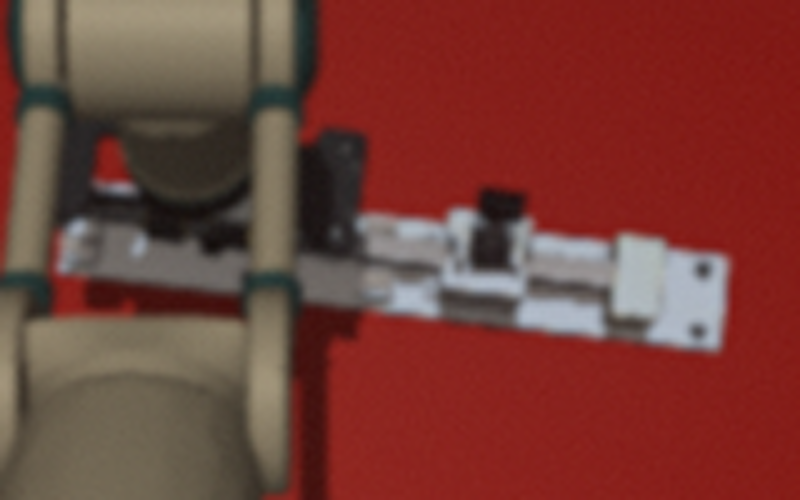

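Call:
drive_tool([
  [[0,0,0,0],[0,0,0,0],[0,0,0,0],[0,0,0,0],[0,0,0,0]],
], claw=0.05)

```text
clock: 13.27
ee_pos: [0.6178, 0.089, 0.0602]
tcp_rot: [-0.013, 0.049, 0.999, 0.002]
contact_force: [0.3, -0.2, 1.0]
gripper_width: 0.0421
```

Call:
drive_tool([
  [[0,0,-0.02,0],[0,0,-0.05,0],[0,0,-0.085,0],[0,0,-0.12,0],[0,0,-0.15,0],[0,0,-0.165,0],[0,0,-0.165,0],[0,0,-0.165,0]],
])

```text
clock: 13.93
ee_pos: [0.6222, 0.0879, 0.2255]
tcp_rot: [-0.012, 0.049, 0.999, 0.002]
contact_force: [-0.7, -0.0, 0.1]
gripper_width: 0.0502
```

```bash
python3 - <<'E'
from h import *
plan([.608,-.0735,.215],84.5)
s,M=tool();print(s["tcp_rot"])
for c in("top","side"):
    f=robot.grab_frame(c);P=cloud(f)[nonred(f)]
    k=(P[:,0]>.56)&(P[:,0]<.67)
    Q=P[k&(P[:,1]<-.03)&(P[:,1]>-.12)&(P[:,2]>.183)&(P[:,2]<.205)];print(c,"knob",len(Q),rect(Q) if len(Q)>4 else'',np.percentile(Q[:,2],[50,90]) if len(Q) else'')
    B=P[k&(P[:,1]<-.1)&(P[:,1]>-.2)&(P[:,2]>.05)&(P[:,2]<.0585)&(abs(P[:,0]-.598)<.006)];print("bar beyond clamp y",np.percentile(B[:,1],[1,50,99]) if len(B) else '')
    G=P[k&(P[:,2]>.09)&(P[:,2]<.112)&(P[:,1]>.05)&(P[:,1]<.15)];print("grip",len(G),rect(G) if len(G)>4 else'')
    print([(np.round(x["centre"],4),x["score"]) for x in robot.landmark_of(c,"bar_grip")[:1]],[(np.round(x["centre"],4),x["score"]) for x in robot.landmark_of(c,"lever_tip")[:1]])
E
```

```text
yaw 84.37 shift [-0.0019 -0.162   0.01  ] turn -0.002 force [-0.7 -0.   0.1] q6 -1.45 t 13.9333
[-0.01243869  0.04912743  0.99871314  0.00196092]
top knob 37 (array([608.6, -77.1]), array([22.6, 10.9]), 85.42) [0.1915864 0.1961456]
bar beyond clamp y [-0.16761671 -0.13155072 -0.10422313]
grip 50 (array([618.7,  88.7]), array([34.6, 11.9]), 2.13)
[(array([0.6205, 0.0883, 0.0786]), 0.66)] [(array([ 0.6106, -0.0773,  0.1847]), 0.51)]
side knob 38 (array([607.2, -72.8]), array([23.4, 12.1]), 80.63) [0.19364335 0.19612371]
bar beyond clamp y [-0.15378304 -0.14704391 -0.14000888]
grip 83 (array([617. ,  92.9]), array([35.1, 13.7]), 10.06)
[(array([0.6221, 0.0895, 0.077 ]), 0.75)] [(array([ 0.6082, -0.0746,  0.1871]), 0.56)]
```

Call:
drive_tool([
  [[0,-0.02,0,0],[-0.0,-0.055,0,0],[-0.0,-0.09,0,0],[-0.001,-0.125,0,0],[-0.001,-0.155,0,0],[-0.001,-0.164,0,0],[-0.001,-0.164,0,0],[-0.001,-0.164,0,0]],
])

```text
clock: 14.9
ee_pos: [0.6061, -0.0747, 0.2225]
tcp_rot: [-0.015, 0.049, 0.999, 0.003]
contact_force: [-0.5, 0.3, 0.1]
gripper_width: 0.0498
```

```bash
python3 - <<'E'
from h import *
plan([.609,-.0755,.167],84.5)
s,M=tool();print(s["tcp_rot"],s["ee_pos"])
f=robot.grab_frame("side");cv2.imwrite('pics/s5.png',cv2.resize(f['img'][100:250,210:360,::-1],None,fx=4,fy=4,interpolation=2))
E
```

```text
yaw 84.32 shift [-0.0047 -0.0008  0.0553] turn -0.003 force [-0.5  0.3  0.1] q6 -1.71 t 14.9
[-0.01512229  0.04948457  0.9986568   0.00268221] [ 0.60608702 -0.0746633   0.22246258]
```

View pics/s5.png

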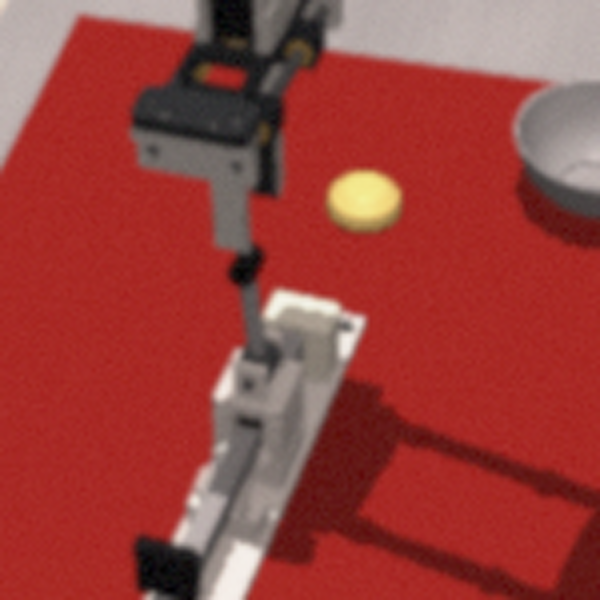

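Call:
drive_tool([
  [[-0.002,0,0.015,0],[-0.004,-0.0008,0.035,0],[-0.0047,-0.0008,0.05,0],[-0.0047,-0.0008,0.055,0],[-0.0047,-0.0008,0.055,0]],
])

```text
clock: 15.37
ee_pos: [0.6083, -0.0729, 0.166]
tcp_rot: [-0.017, 0.048, 0.999, 0.003]
contact_force: [0.4, -0.1, 0.1]
gripper_width: 0.0504
```

Call:
drive_tool([
  [[0,0,0,0],[0,0,0,0],[0,0,0,0],[0,0,0,0],[0,0,0,0],[0,0,0,0]],
], claw=0.0, force=30)

```text
clock: 15.87
ee_pos: [0.6086, -0.0755, 0.167]
tcp_rot: [-0.016, 0.048, 0.999, 0.001]
contact_force: [-0.0, -4.5, 0.3]
gripper_width: 0.0256
```

```bash
python3 - <<'E'
from h import *
s,M=tool();print(s["contact_force"],s["ft_torque"],np.round(M,3).tolist())
p0=s["ee_pos"];k=p0-M[:,2]*robot.grip_point_offset;print("grasp pt",k)
u=np.array([-.0958,-.9954,0]);side=np.array([.9954,-.0958,0])
t0=np.arcsin(-.0065/.086)
for piv in (.6025,):
  th0=-np.arctan2(k[0]-piv,k[2]-.1);r=np.hypot(k[0]-piv,k[2]-.1);print("th0",th0,"r",r)
  for th in np.arange(0,1.66,.15):
    d=side*(-.085*np.sin(th)+.085*np.sin(th0))+np.array([0,0,.085*(np.cos(th)-np.cos(th0))])
    print(round(th,2),np.round(M.T@d,4),"abs",np.round(p0+d,4))
E
```

```text
[-0.02449942 -4.5434806   0.28877095] [-0.87495573  0.07360769  0.02624027] [[-0.995, 0.096, -0.032], [0.096, 0.995, 0.003], [0.032, 0.0, -0.999]]
grasp pt [ 0.60923668 -0.07559717  0.18575613]
th0 -0.07839529818020718 r 0.08602032857592178
0.0 [ 0.0067  0.     -0.    ] abs [ 0.602  -0.0749  0.1672]
0.15 [0.0193 0.     0.0013] abs [ 0.5894 -0.0737  0.1663]
0.3 [0.0316 0.     0.0045] abs [ 0.577  -0.0725  0.1634]
0.45 [0.0433 0.     0.0096] abs [ 0.5652 -0.0714  0.1588]
0.6 [0.0542 0.     0.0163] abs [ 0.5542 -0.0703  0.1524]
0.75 [0.0638 0.     0.0246] abs [ 0.5443 -0.0694  0.1444]
0.9 [0.0722 0.     0.0342] abs [ 0.5357 -0.0685  0.1351]
1.05 [ 0.079 -0.     0.045] abs [ 0.5286 -0.0678  0.1245]
1.2 [ 0.0841 -0.      0.0566] abs [ 0.5232 -0.0673  0.113 ]
1.35 [ 0.0875 -0.      0.0689] abs [ 0.5195 -0.067   0.1008]
1.5 [ 0.0889 -0.      0.0816] abs [ 0.5176 -0.0668  0.0882]
1.65 [ 0.0884 -0.      0.0943] abs [ 0.5177 -0.0668  0.0755]
```

Call:
drive_tool([
  [[0.007,0,0,0],[0.013,0,0.0005,0],[0.019,0,0.001,0],[0.025,0,0.003,0],[0.0316,0,0.0045,0],[0.0375,0,0.007,0],[0.043,0,0.0096,0],[0.043,0,0.0096,0]],
])

```text
clock: 16.53
ee_pos: [0.5634, -0.0713, 0.1594]
tcp_rot: [-0.017, 0.048, 0.999, 0.001]
contact_force: [-0.8, -1.5, 5.8]
gripper_width: 0.0258
```

```bash
cat >> h.py <<'E'
def arc(piv=(.6025,.1),r=.085,ths=np.arange(.45,1.7,.12)):
    s,M=tool();p=s["ee_pos"];k=p-M[:,2]*robot.grip_point_offset;L=(k[0]-piv[0]);print("F",np.round(s["contact_force"],1),"grasp",np.round(k,4),"th",-np.arctan2(L,k[2]-piv[1]),"r",np.hypot(L,k[2]-piv[1]),"w",s["gripper_width"],s["tcp_rot"])
    for th in ths:
        x=piv[0]-r*np.sin(th);d=np.array([x-k[0],-.0958*(x-k[0]),piv[1]+r*np.cos(th)-k[2]]);print(round(th,2),np.round(M.T@d,4))
E
python3 -c "
from h import *
arc()"
```

```text
F [-0.8 -1.5  5.8] grasp [ 0.564  -0.0714  0.1781] th 0.4578746909427762 r 0.087113018058076 w 0.02579663301841371 [-1.67179501e-02  4.78520147e-02  9.98714396e-01  5.00340697e-04]
0.45 [-0.0016  0.      0.0015]
0.57 [0.0072 0.     0.0068]
0.69 [0.0152 0.     0.0131]
0.81 [0.0225 0.     0.0203]
0.93 [0.0288 0.     0.0283]
1.05 [0.0342 0.     0.037 ]
1.17 [0.0384 0.     0.0463]
1.29 [0.0415 0.     0.056 ]
1.41 [0.0434 0.     0.066 ]
1.53 [0.0441 0.     0.0762]
1.65 [0.0436 0.     0.0864]
```

Call:
drive_tool([
  [[0.004,0,0.003,0],[0.008,0,0.006,0],[0.012,0,0.0095,0],[0.0155,0,0.0125,0],[0.0193,0,0.016,0],[0.0228,0,0.0198,0],[0.026,0,0.0235,0],[0.0288,0,0.0278,0]],
])

```text
clock: 17.2
ee_pos: [0.5312, -0.0683, 0.1331]
tcp_rot: [-0.019, 0.048, 0.999, 0.0]
contact_force: [-3.6, -0.4, 8.6]
gripper_width: 0.0256
```

```bash
python3 -c "
from h import *
arc(ths=np.arange(.9,1.8,.1))"
```

```text
F [-3.6 -0.4  8.6] grasp [ 0.5319 -0.0683  0.1519] th 0.9374982578301791 r 0.08763502028588364 w 0.02562428801492129 [-1.86413605e-02  4.77108993e-02  9.98687128e-01  4.36671337e-04]
0.9 [-0.004  -0.     -0.0011]
1.0 [0.0007 0.     0.006 ]
1.1 [0.0046 0.     0.0135]
1.2 [0.0078 0.     0.0214]
1.3 [0.0102 0.     0.0295]
1.4 [0.0118 0.     0.0379]
1.5 [0.0125 0.     0.0463]
1.6 [0.0124 0.     0.0548]
1.7 [0.0114 0.0001 0.0633]
```

Call:
drive_tool([
  [[0.0015,0,0.006,0],[0.0035,0,0.01,0],[0.0055,0,0.0145,0],[0.007,0,0.019,0],[0.0085,0,0.0235,0],[0.0103,0,0.028,0],[0.0112,0,0.033,0],[0.012,0,0.038,0]],
])

```text
clock: 17.87
ee_pos: [0.5138, -0.0666, 0.0946]
tcp_rot: [-0.022, 0.048, 0.999, 0.001]
contact_force: [-4.5, -1.7, 3.1]
gripper_width: 0.0258
```

```bash
python3 -c "
from h import *
arc(ths=np.arange(1.4,1.9,.1))"
```

```text
F [-4.5 -1.7  3.1] grasp [ 0.5147 -0.0666  0.1134] th 1.4192811467151423 r 0.0888596425482814 w 0.025819962056118705 [-2.23087921e-02  4.75115623e-02  9.98621345e-01  6.15217221e-04]
1.4 [-0.004  -0.     -0.0012]
1.5 [-0.0034  0.      0.0073]
1.6 [-0.0036  0.      0.0157]
1.7 [-0.0046  0.      0.0242]
1.8 [-0.0065  0.      0.0325]
```

Call:
drive_tool([
  [[-0.001,0,0.004,0],[-0.0015,0,0.008,0],[-0.002,0,0.011,0],[-0.002,0,0.014,0],[-0.002,0,0.015,0],[-0.002,0,0.015,0]],
])

```text
clock: 18.37
ee_pos: [0.5119, -0.0664, 0.0781]
tcp_rot: [-0.026, 0.047, 0.999, 0.001]
contact_force: [-5.5, -2.4, 1.1]
gripper_width: 0.0258
```

```bash
python3 -c "
from h import *
arc(ths=[1.55])"
```

```text
F [-5.5 -2.4  1.1] grasp [ 0.5129 -0.0665  0.0969] th 1.6051393183594973 r 0.08964747486900157 w 0.02575161060248567 [-2.57466999e-02  4.73542608e-02  9.98545933e-01  8.36911102e-04]
1.55 [-0.0044 -0.     -0.0051]
```

Call:
drive_tool([
  [[-0.002,0,0.002,0],[-0.004,0,0.004,0],[-0.004,0,0.006,0],[-0.004,0,0.006,0]],
])

```text
clock: 18.7
ee_pos: [0.5121, -0.0664, 0.0732]
tcp_rot: [-0.029, 0.047, 0.998, 0.001]
contact_force: [-10.7, -0.7, 18.4]
gripper_width: 0.0252
```

```bash
python3 - <<'E'
from h import *
arc(ths=[1.55])
f=robot.grab_frame("side");cv2.imwrite('pics/s6.png',cv2.resize(f['img'][120:270,220:370,::-1],None,fx=4,fy=4,interpolation=2))
E
```

```text
F [-10.7  -0.7  18.4] grasp [ 0.5132 -0.0665  0.0919] th 1.6609298299803077 r 0.08962107327954719 w 0.025150366840528047 [-2.92156522e-02  4.70382438e-02  9.98465367e-01  8.71546449e-04]
1.55 [-0.0037 -0.     -0.0101]
```

View pics/s6.png

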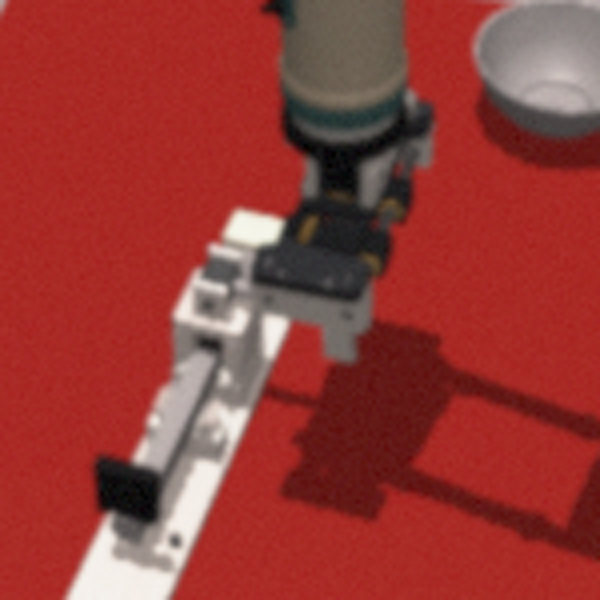

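Call:
drive_tool([
  [[0,0,0,0],[0,0,0,0],[0,0,0,0],[0,0,0,0],[0,0,0,0]],
], claw=0.05)

```text
clock: 19.17
ee_pos: [0.5125, -0.0663, 0.0727]
tcp_rot: [-0.029, 0.047, 0.998, 0.001]
contact_force: [-0.7, -0.2, -0.6]
gripper_width: 0.0499
```

Call:
drive_tool([
  [[0,0,-0.015,0],[0.005,0,-0.045,0],[0.015,0,-0.08,0],[0.04,0,-0.11,0],[0.07,0,-0.13,0],[0.1,0,-0.14,0],[0.13,0,-0.14,0],[0.15,0,-0.14,0]],
])

```text
clock: 19.83
ee_pos: [0.3696, -0.0524, 0.2219]
tcp_rot: [-0.029, 0.047, 0.998, 0.001]
contact_force: [0.2, -1.0, -0.2]
gripper_width: 0.05
```

```bash
python3 - <<'E'
from h import *
plan([.4,-.05,.2],84.5)
for c in("top","side"):
    f=robot.grab_frame(c);P=cloud(f)[nonred(f)]
    k=P[(P[:,1]<-.04)&(P[:,1]>-.1)&(P[:,0]>.49)&(P[:,0]<.575)&(P[:,2]>.07)&(P[:,2]<.15)]
    for x0 in np.arange(.495,.575,.016):
        q=k[(k[:,0]>x0)&(k[:,0]<x0+.016)]
        if len(q)>2: print(c,"lever x",round(x0+.008,3),"z top",np.round(np.percentile(q[:,2],[50,90]),4),len(q))
    b=P[(P[:,0]>.56)&(P[:,0]<.67)]
    G=b[(b[:,2]>.09)&(b[:,2]<.112)&(b[:,1]>.05)&(b[:,1]<.15)];print("grip",len(G),rect(G) if len(G)>4 else'')
    for t in("bar_grip","lever_tip","bar_nose"): print(t,[(np.round(x["centre"],4),x["score"]) for x in robot.landmark_of(c,t)[:1]])
    cv2.imwrite(f'pics/{c}7.png',cv2.resize(f['img'][120:270,210:370,::-1] if c=="side" else f["img"][160:260,200:360,::-1],None,fx=4,fy=4,interpolation=2))
E
```

```text
yaw 84.62 shift [-0.0313  0.0052  0.0202] turn 0.002 force [ 0.2 -1.  -0.2] q6 -1.79 t 19.8333
top lever x 0.519 z top [0.1099 0.1137] 32
top lever x 0.535 z top [0.1057 0.1093] 22
top lever x 0.551 z top [0.1056 0.1066] 23
top lever x 0.567 z top [0.1065 0.1102] 21
grip 46 (array([619.4,  88.7]), array([32.7, 11.7]), 0.63)
bar_grip [(array([0.6191, 0.0883, 0.0814]), 0.69)]
lever_tip [(array([ 0.5155, -0.0663,  0.1014]), 0.47)]
bar_nose [(array([ 0.6021, -0.1505,  0.0395]), 0.57)]
side lever x 0.519 z top [0.1108 0.1141] 39
side lever x 0.535 z top [0.1072 0.1101] 29
side lever x 0.551 z top [0.1082 0.1108] 26
side lever x 0.567 z top [0.1069 0.1104] 30
grip 94 (array([618.2,  89.7]), array([15.3, 37. ]), 82.13)
bar_grip [(array([0.616 , 0.0887, 0.0797]), 0.61)]
lever_tip [(array([ 0.5196, -0.0672,  0.1023]), 0.6)]
bar_nose [(array([ 0.596 , -0.157 ,  0.0442]), 0.9)]
```

View pics/side7.png

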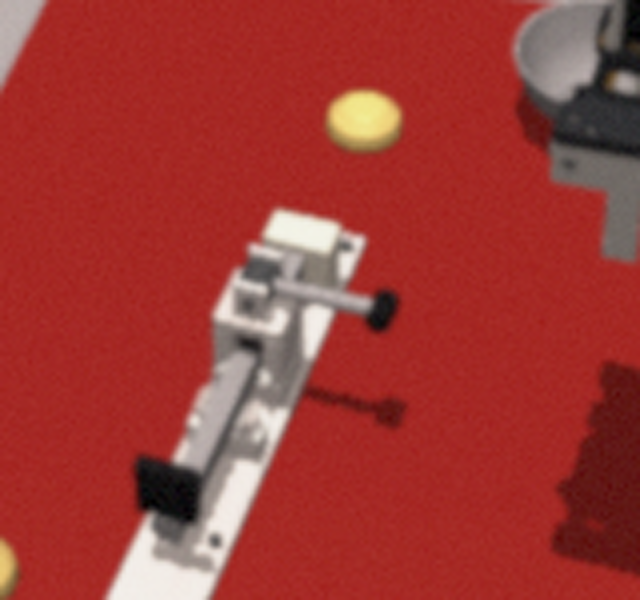

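View pics/top7.png

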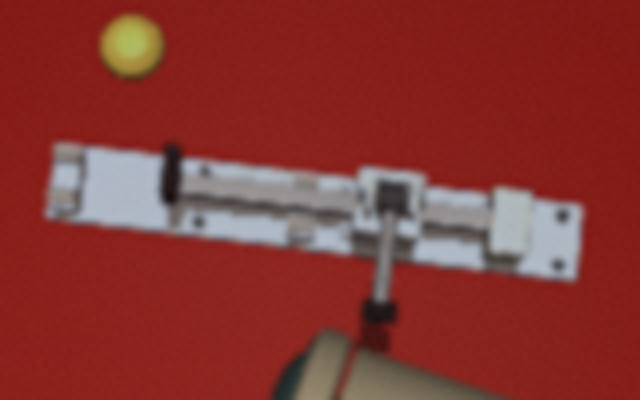

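```bash
python3 -c "
from station import robot
print(robot.read_state()['clock']);print(robot.close_job())"
```

```text
20.2333
the job is handed in; nothing more can be done
None
```

The stop bar is set against the gauge block and clamped. I handed the job in at 20.2 s with the gripper clear of everything.

- **Laying the bar:** I put it in the two saddles with its plain end towards the clamp and let go. The cameras showed it seated there.
- **Sliding it to the gauge:** I took it by the black grip and slid it about 122 mm under the open clamp. It then stopped moving and the push rose to 8.5 N.
- **Flipping the lever:** I held the knob by its ends and swung it over dead centre until it met the end stop at about 18 N.

**Last checks:**
- **Lever:** after I let go, it stayed down and nearly level, with the knob centre about 0.102 m above the table.
- **Bar:** it shows touching the gauge block in both views, and its grip has not moved since before clamping, within the camera error of 1–3 mm.
- **Bowl, brush and potato halves:** I never touched them, but I did not measure their positions again at the end.

**Disagreements:** Before the flip, the lever leaned only about 0.08 rad, not the 0.35 described for fully open. The two cameras also differed by up to 6 mm on where the plain end is, so that contact rests mainly on the push force and the pictures.

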